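Hang the masking template on the twin pins of the sloping easel

ROBOT

A 6-joint arm with a two-finger parallel gripper is mounted at the origin on the work surface. World frame = base frame: x ahead of the robot, y to its left, z up, the work surface at z = 0. Lengths are in m, angles in rad, forces in N, time in s.
With the tool pointing down it reaches from about 0.35 to 0.85 m from the base axis. Payload 8.1 kg.
Tool frame: the origin (TCP) lies midway between the tips of the shut fingers; the grasp point (between the pads) lies 19 mm behind it; z points along the fingers, y is the direction in which the jaws open and shut (so a half turn about z gives the same grasp; the last joint's range is limited). The gripper opens to 93 mm and grips with 3 to 60 N. Pads are 15 mm wide; open, the fingers measure 128 mm over their backs; the gripper's body (75 mm by 188 mm) begins 65 mm behind the grasp point.
Start: joints at [-1.19, 0.13, 1.488, -0, 1.523, -0.085], TCP at [0.27, -0.536, 0.219] pointing down, gripper open.
Joint ranges: [-2.96, 2.96], [-0.89, 2.26], [0.02, 2.5], [-1.34, 4.48], [0, 2.73], [-2.66, 2.66]. Speed limits (rad/s): [2.39, 2.39, 2.79, 3.14, 3.14, 3.14].

INTERFACE

Orientations are given as a rotation vector (axis times angle).
In Python, from plant import robot gives the robot as it stands. The module is installed in compiled form; this text tells all that it offers.
- The arm moves only by the shell command python3 -m pendant 'ROWS' [FORCE]. ROWS is JSON, a list of rows, each an object with "translation": the shift along the tool's x, y, z in mm, a list of three; "twist": the turn, a rotation vector about the tool's x, y, z in rad, a list of three; "grip": the opening, from -1 (shut) to 1 (fully open). A call has exactly 10 rows; each row shifts and turns the pose as measured when the row begins, along the tool's axes as they then stand; what a row does not reach is not made up. A row lasts 1/10 s, in which the tool goes at most 50 mm and 8.59 degrees, less where a joint would pass 70% of its speed; a pose out of reach is approached as far as the arm can. A call is refused whole if a number of a shift passes 50 or a number of a turn 0.15, either way. A call with a gripper value outside its range is refused whole. The fingers move at their own pace and stop on an object; FORCE is the grip in N (left out, the last holds). Time passes only in rows, so rows that do not move let the fingers close, or fill a call up. It gives the time, the measured TCP pose, the force and the opening at its end, in the units of the state.
- robot.read_state(): the state, without advancing time (a new reading comes with each control period).
- robot.read_camera(name): name is "side" or "top"; returns (picture, depth): 400x640x3 uint8, red, green, blue; 400x640 float32, m along the optical axis (not along the pixel's ray), 0 where there is no reading.
- robot.camera_info(name): a dict with "vertical_fov" (degrees; the focal length in pixels is half the picture's height over the tangent of half this angle, whatever the lens; pixels are square), "cx", "cy" (the principal point, pixels), "D" ([k1, k2, p1, p2, k3] as OpenCV has them; the pictures are not rectified), "cam_to_world" (4x4, takes a point from camera to world coordinates). Camera axes: x right, y up, looking along -z (the intrinsics and any distortion apply to the point x, -y, -z); pixel columns grow to the right and rows downward; lengths in m; the calibration is good to about 2 mm. A picture is of the moment at which its call begins. camera_info takes no time and is no camera call.
- robot.close_job(): hands the job in, once; it reports no verdict.
The state is a dict: "t": time; "q": joint angles; "dq": joint speeds; "joint_torque": joint torques, N m; "tool_pos": TCP position; "orientation": TCP orientation; "force": force on the tool from outside, world axes, zero at the start; "wrist_torque": the same for the moment, N m; "opening": finger opening in m.
Only numpy, scipy, OpenCV 4.12 (cv2) and the standard library are available. Lean on these libraries where they do the work, as an engineer would, in place of code of your own. Each camera call takes 0.05 s, during which the arm holds its last target. There are 200 camera calls.

TASK

Pick up the blue masking template by its wooden handle and hang it on the sloping easel: both pins must come through its two holes, with the holes on the upper side, and the template must lie flush on the easel's face; then let go. The pin bar has been clamped somewhere along its slots, so look or feel for the pins, and leave the bottle, the tape roll and the cup where they stand.

Things in the scene. Friction and masses are not known exactly. Their poses are not given: they have to be found in the camera images.
- template_centre (a point): Loose blue template, lying flat, 0.15-0.3 kg: plate 120 (x) x 180 (y) x 6 mm with two round 12 mm through holes at x=+30, y=-60 and +60 mm. On its middle stands a wooden handle bar 70 mm long (y), 22 thick (x), 36 tall; pinch it across its thickness, along x. This point: centre of the piece, 21 mm above the plate's underside, 21 below the handle's top; z out of the handle's top.
- easel: Plywood easel fixed to the table, base 190 x 240 mm; origin under the centre of its base, z up, +x towards its high side, away from the robot. It carries a sloping face.
- slope: The easel's flat plywood face, 200 mm (its x) x 260 mm (its y), sloping 0.6 rad from level, rising away from the robot. Origin: centre of its surface, 110 mm above the table; x up the slope, y across, z square out of the face (up and towards the robot). Two pins stand on it, see slots_middle.
- slots_middle (a point): Point on the face at its x=+45, y=0 mm, same axes. Bright steel pins, 9 mm diameter, stand along z at y=-60 and +60 mm; tips 22 mm above the face, with 1.5 mm chamfers. Both sit on one bar, clamped with both pins at one x between -14 and +14 mm from here (black slots show the range); the setting changes, is not measured, can only be seen or felt, and does not yield under 25 N.
- resin_bottle: Bystander: white bottle with a blue label, 68 mm in diameter, 190 mm tall; origin at the centre of its foot.
- tape_roll: Bystander: yellow roll of masking tape lying flat, 100 mm in diameter, 24 mm tall; origin at the centre of its underside.
- mixing_cup: Bystander: clear plastic cup, 72 mm across the rim, 80 mm tall; origin at the centre of its foot.
Mind the look-alikes: they are no part of the job. What is meant by the part that bears template_centre is not green, and is the larger of those in its own colour.

How it is judged:
On the way:
1. the template has been lifted clear of the table (height (world z) of template_centre above 0.07 m), for 0.1 s.
At the end, for the whole second after the job is handed in: The template hangs on both pins, released and still, holes uppermost: flat on the easel's face (3 mm, 0.06 rad), straight across it (0.08 rad), its centre within 5 mm of the face's middle line across and from 2 mm below to 32 mm above the face's centre along the slope (x of template_centre in the frame of slope between -0.002 and 0.032 m and y of template_centre in the frame of slope between -0.005 and 0.005 m and z of template_centre in the frame of slope between 0.018 and 0.024 m and angle between the z axis of template_centre and the z axis of slope, either way round below 0.06 rad and angle between the x axis of template_centre and the x axis of slope, either way round below 0.08 rad); the robot touches nothing.
It fails at once if the resin bottle is moved by more than 30 mm or tipped (distance of resin_bottle from where it was at the start of the episode above 0.03 m or angle between resin_bottle's own z axis and vertical above 0.3 rad).
It fails at once if the tape roll is moved by more than 30 mm or tipped (distance of tape_roll from where it was at the start of the episode above 0.03 m or angle between tape_roll's own z axis and vertical above 0.3 rad).
It fails at once if the mixing cup is moved by more than 30 mm or tipped (distance of mixing_cup from where it was at the start of the episode above 0.03 m or angle between mixing_cup's own z axis and vertical above 0.3 rad).
It also fails if it takes over 64 s, if anything falls off the work surface, if the arm or the gripper's body presses on something with over 40 N, if the wrist force passes 120 N, or if a joint passes its speed limit or range.

## Working session

There is one attempt and no reset: what is moved stays moved. The work goes in short steps, Python scripts to look and compute and a shell command to move; the robot and the scene stay as the last step left them, time stands still between calls to the robot, and variables do not carry over. Pictures are saved under pics/ and viewed, about 8 in all and at most 12, crops included, and the job is handed in when it is done.

```bash
mkdir -p pics; cat > h.py <<'E'
import numpy as np, cv2
from plant import robot
from scipy.spatial.transform import Rotation as R
def cam(n):
    p,d=robot.read_camera(n); return p,d,robot.camera_info(n)
def K(i,h=400):
    f=h/2/np.tan(np.radians(i['vertical_fov'])/2)
    return np.array([[f,0,i['cx']],[0,f,i['cy']],[0,0,1]])
def rays(i,uv):
    u=cv2.undistortPoints(np.float64(uv).reshape(-1,1,2),K(i),np.array(i['D'])).reshape(-1,2)
    d=np.c_[u[:,0],-u[:,1],-np.ones(len(u))]
    T=np.array(i['cam_to_world']); return T[:3,3],d@T[:3,:3].T
def onplane(i,uv,p0,n):
    o,d=rays(i,uv); n=np.asarray(n,float)
    return o+d*(((np.asarray(p0)-o)@n)/(d@n))[:,None]
def pts(i,d,uv):
    uv=np.asarray(uv); o,r=rays(i,uv); z=d[uv[:,1].astype(int),uv[:,0].astype(int)]
    return o+r*z[:,None]
def proj(i,X):
    T=np.linalg.inv(np.array(i['cam_to_world'])); c=np.atleast_2d(X)@T[:3,:3].T+T[:3,3]
    c=c*[1,-1,-1]
    return cv2.projectPoints(c,np.zeros(3),np.zeros(3),K(i),np.array(i['D']))[0].reshape(-1,2)
E
python3 - <<'E'
from h import *
for n in('top','side'):
    p,d,i=cam(n); cv2.imwrite(f'pics/{n}0.png',p[:,:,::-1]); np.savez(f'{n}0.npz',p=p,d=d); print(n,i)
print(robot.read_state())
E
```

```text
top {'vertical_fov': 53.53172606296586, 'cx': 316.7670567937844, 'cy': 194.11256460702253, 'D': array([-0.08777703,  0.        ,  0.        ,  0.        ,  0.        ]), 'cam_to_world': array([[ 0.00421659,  0.9769052 , -0.2136316 ,  0.36898933],
       [-0.9999781 ,  0.00520892,  0.00408238,  0.01868395],
       [ 0.00510089,  0.2136097 ,  0.97690577,  1.02064836],
       [ 0.        ,  0.        ,  0.        ,  1.        ]])}
side {'vertical_fov': 44.47642320887198, 'cx': 322.0791933310961, 'cy': 198.16204016985134, 'D': array([-0.02830953,  0.        ,  0.        ,  0.        ,  0.        ]), 'cam_to_world': array([[-0.79311903,  0.33557127, -0.50828547, -0.04491813],
       [-0.60888861, -0.41667173,  0.67501061,  0.80681284],
       [ 0.01472598,  0.844853  ,  0.5347958 ,  0.73765076],
       [ 0.        ,  0.        ,  0.        ,  1.        ]])}
{'t': 0.1, 'q': array([-1.19039648e+00,  1.31080996e-01,  1.48915305e+00, -3.59183322e-05,
        1.52297312e+00, -8.54144451e-02]), 'dq': array([-5.07606356e-04, -2.55456058e-03, -2.00730483e-03,  2.81711668e-04,
        8.27634322e-04, -3.85011488e-05]), 'joint_torque': array([ 1.71245971e-03, -5.61346006e+01, -4.93095231e+01,  7.70827266e-02,
        2.91964004e-02, -1.09681378e-04]), 'tool_pos': array([ 0.26930519, -0.53561054,  0.21770462]), 'orientation': array([-3.05521874e+00, -7.24737321e-01,  4.28222190e-04]), 'force': array([-0.44371194,  0.0915759 , -1.01803267]), 'wrist_torque': array([ 0.0159315 , -0.06969856, -0.02913782]), 'opening': 0.0926774844592045}
```

View pics/top0.png

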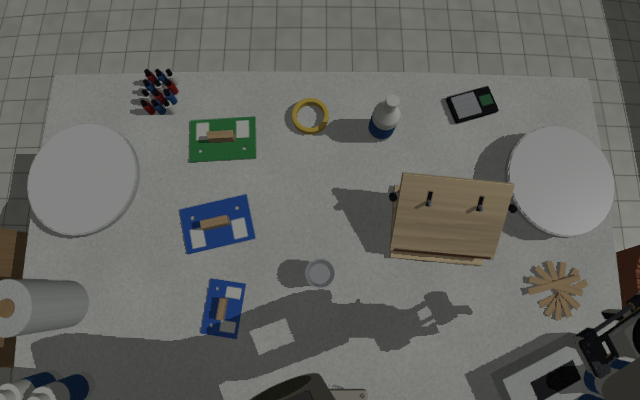

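View pics/side0.png

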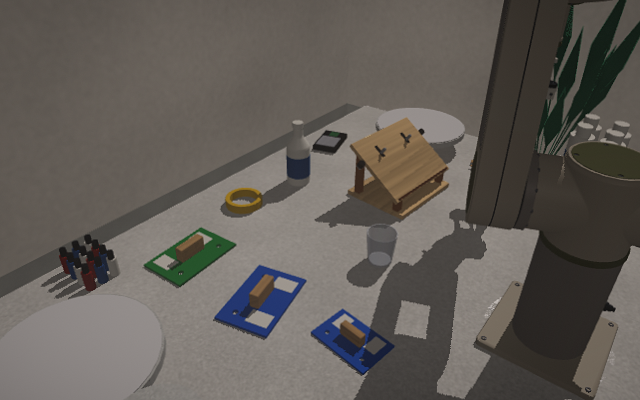

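The top view shows the larger blue template at (217,223), with a handle at (215,222). A smaller blue one lies at (223,308), the easel is at (452,217), and the pins stand near (430,199) and (480,204). The cup is at (319,272).

```bash
python3 - <<'E'
from h import *
z=np.load('top0.npz');p,d=z['p'],z['d'];i=robot.camera_info('top')
hsv=cv2.cvtColor(p,cv2.COLOR_RGB2HSV)
m=cv2.inRange(hsv,(105,120,40),(130,255,255))
cs,_=cv2.findContours(m,cv2.RETR_EXTERNAL,cv2.CHAIN_APPROX_NONE)
for c in cs:
    if cv2.contourArea(c)<800: continue
    w=onplane(i,c.reshape(-1,2),[0,0,.006],[0,0,1])
    r=cv2.minAreaRect(np.float32(w[:,:2]*1000)); print('rect',r, cv2.boxPoints(r).round().tolist())
    x,y,ww,hh=cv2.boundingRect(c)
    # handle top
    hm=cv2.inRange(hsv[y:y+hh,x:x+ww],(5,60,60),(25,255,255)); 
    hc=max(cv2.findContours(hm,0,1)[0],key=cv2.contourArea).reshape(-1,2)+[x,y]
    dd=pts(i,d,hc); 
    ys,xs=np.nonzero(hm); P=pts(i,d,np.c_[xs+x,ys+y]); P=P[P[:,2]>.034]
    rr=cv2.minAreaRect(np.float32(P[:,:2]*1000)); print(' handle',len(P),np.median(P[:,2]),P.mean(0),rr)
# slope plane by depth
pl=np.array([[402,176],[512,184],[504,250],[392,248]])
M=np.zeros(m.shape,np.uint8);cv2.fillPoly(M,[pl],1);M=cv2.erode(M,np.ones((9,9)))
ys,xs=np.nonzero((M>0)&(d>0));P=pts(i,d,np.c_[xs,ys])
A=np.c_[P[:,:2],np.ones(len(P))]
k=np.ones(len(P),bool)
for _ in range(6):
    s=np.linalg.lstsq(A[k],P[k,2],rcond=None)[0]; e=P[:,2]-A@s; k=abs(e)<.006
n=np.array([-s[0],-s[1],1]);n/=np.linalg.norm(n);print('n',n,'tilt',np.arccos(n[2]),'yaw',np.arctan2(-n[1],-n[0]),k.mean())
p0=np.array([.5,-.2,s@[.5,-.2,1]])
print('corners',onplane(i,pl,p0,n).round(4).tolist())
# cup
for (a,b) in [((300,90),(330,135)),]: pass
yel=cv2.inRange(hsv,(20,130,80),(35,255,255));ys,xs=np.nonzero(yel[90:140,280:340]);w=onplane(i,np.c_[xs+280,ys+90],[0,0,.02],[0,0,1]);print('tape',w.mean(0))
print('cup',onplane(i,[[319,272]],[0,0,.07],[0,0,1]),'bottle',onplane(i,[[390,100]],[0,0,.19],[0,0,1]))
c1=cv2.resize(p[160:275,370:530],None,fx=5,fy=5,interpolation=cv2.INTER_CUBIC)[:,:,::-1]
cv2.imwrite('pics/easel_top.png',np.clip(c1.astype(float)*1.5,0,255))
z=np.load('side0.npz');q=z['p'];c2=cv2.resize(q[110:220,340:460],None,fx=5,fy=5,interpolation=cv2.INTER_CUBIC)[:,:,::-1]
cv2.imwrite('pics/easel_side.png',np.clip(c2.astype(float)*1.5,0,255))
c3=cv2.resize(p[185:260,170:265],None,fx=6,fy=6,interpolation=cv2.INTER_CUBIC)[:,:,::-1]
cv2.imwrite('pics/temp.png',np.clip(c3.astype(float)*1.5,0,255))
E
```

```text
rect ((299.2713317871094, 247.39682006835938), (91.265625, 135.9310760498047), 82.25288391113281) [[226.0, 211.0], [360.0, 193.0], [373.0, 283.0], [238.0, 302.0]]
 handle 8 0.034985678440571544 [0.29674749 0.24674427 0.03519611] ((300.7184143066406, 246.07720947265625), (12.37879467010498, 37.47119903564453), 81.54273223876953)
rect ((511.5457458496094, 274.1351623535156), (118.68167114257812, 178.87554931640625), 13.703520774841309) [[433.0, 347.0], [475.0, 173.0], [590.0, 201.0], [548.0, 375.0]]
 handle 221 0.04170943176872843 [0.51085899 0.27287619 0.04149103] ((512.0197143554688, 272.66815185546875), (20.436620712280273, 69.9861831665039), 14.19552993774414)
n [-0.56530973  0.05230059  0.82321902] tilt 0.6037383496017197 yaw -0.09225408145483471 0.9844437460716531
corners [[0.5994, -0.1765, 0.1624], [0.5817, -0.4289, 0.1663], [0.4398, -0.4427, 0.0697], [0.4467, -0.1687, 0.0571]]
tape [0.81203122 0.0390947  0.02      ]
cup [[0.38868095 0.00864589 0.07      ]] bottle [[ 0.7715111  -0.15108751  0.19      ]][ WARN:0@0.460] global loadsave.cpp:1063 imwrite_ Unsupported depth image for selected encoder is fallbacked to CV_8U.
```

View pics/easel_top.png

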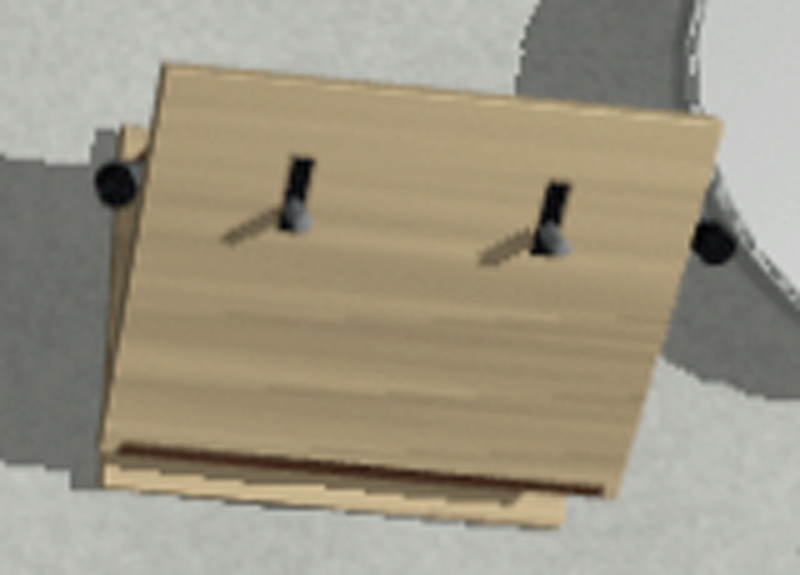

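View pics/temp.png

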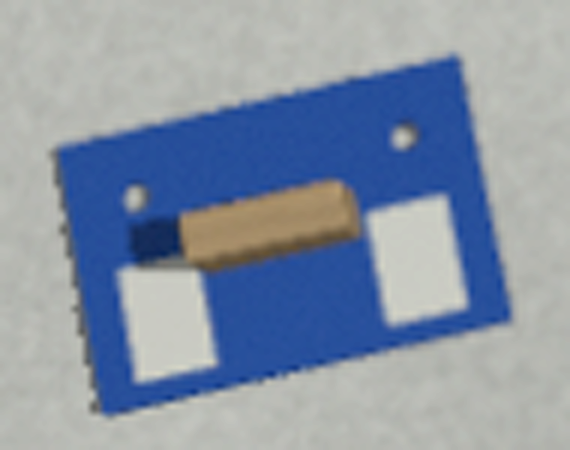

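View pics/easel_side.png

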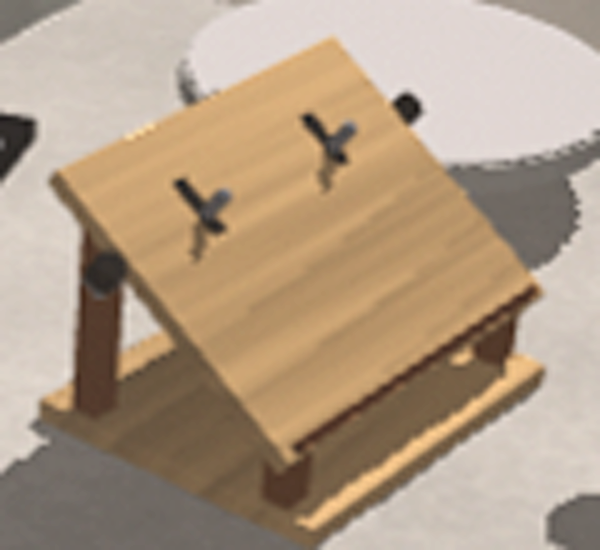

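The crops show the holes on the world +x side of the template, and the pins near the lower end of the slots. In the top crop the pins are at about (296,218) and (551,243); in the side crop they run from base (210,215) to tip (228,195) and from (335,150) to (350,130).

```bash
cat >> h.py <<'E'
def slopeframe(O,yaw):
    z=R.from_euler('ZY',[yaw,-0.6]).as_matrix(); return z
E
python3 - <<'E'
from h import *
it=robot.camera_info('top');is_=robot.camera_info('side')
ct=lambda a:[[370+(x+.5)/5-.5,160+(y+.5)/5-.5] for x,y in a]
cs=lambda a:[[340+(x+.5)/5-.5,110+(y+.5)/5-.5] for x,y in a]
n=np.array([-.5653,.0523,.8232]);z=np.load('top0.npz');d=z['d']
# plane height ref via depth over patch
ys,xs=np.mgrid[215:240,415:490];P=pts(it,d,np.c_[xs.ravel(),ys.ravel()]);h=np.median(P@n);p0=n*h
T=onplane(it,ct([(163,64),(721,119),(614,495),(103,452)]),p0,n)
S=onplane(is_,cs([(332,38),(540,290),(290,462),(52,177)]),p0,n) # TR? far corners
print('top',T.round(4).tolist());print('side',S.round(4).tolist())
print('lens',np.linalg.norm(np.diff(np.r_[T,T[:1]],axis=0),axis=1),np.linalg.norm(np.diff(np.r_[S,S[:1]],axis=0),axis=1))
print('mean',T.mean(0),S.mean(0))
e=(T[0]-T[1])+(T[3]-T[2]);print('yaw y-edge',np.arctan2(-e[0],e[1]));e=(S[3]-S[0])+(S[2]-S[1]);print('yaw side',np.arctan2(-e[0],e[1]))
C=(T.mean(0)+S.mean(0))/2
yaw=-.085; F=R.from_euler('ZY',[yaw,-.6]).as_matrix();print(F)
f=lambda X:((X-C)@F).round(4).tolist()
print('C',C)
pt=p0+n*.022
print('slot top end (top)',f(onplane(it,ct([(302,157),(560,183)]),p0,n)))
print('slot top end (side)',f(onplane(is_,cs([(180,180),(307,115)]),p0,n)))
print('tips top cam',f(onplane(it,ct([(297,213),(553,240)]),pt,n)))
print('bases side',f(onplane(is_,cs([(210,217),(336,152)]),p0,n)))
print('tips side',f(onplane(is_,cs([(228,195),(350,128)]),pt,n)))
# expected pixel of pins in crops for pin x
for x in(.031,.045):
  for y in(.06,-.06):
    X=[C+F@[x,y,0],C+F@[x,y,.022]]
    print(x,y,((proj(it,X)-[370,160])*5).round(0).tolist(),((proj(is_,X)-[340,110])*5).round(0).tolist())
E
```

```text
top [[0.6065, -0.1763, 0.1672], [0.5829, -0.4329, 0.1673], [0.42, -0.4185, 0.0545], [0.4421, -0.1648, 0.0535]]
side [[0.5795, -0.4325, 0.1649], [0.42, -0.4187, 0.0545], [0.4415, -0.1654, 0.0532], [0.6028, -0.1723, 0.1644]]
lens [0.25767457 0.19865024 0.25468191 0.20016933] [0.19453792 0.25412851 0.19604767 0.26124031]
mean [ 0.51288689 -0.29810818  0.11062252] [ 0.51094454 -0.29724443  0.10923381]
yaw y-edge -0.08918067143115203
yaw side -0.08692381322214822
[[ 0.82235588  0.08489768 -0.56260393]
 [-0.07006908  0.99638967  0.04793684]
 [ 0.56464247  0.          0.82533561]]
C [ 0.51191572 -0.29767631  0.10992817]
slot top end (top) [[0.0633, 0.0589, -0.0], [0.0622, -0.062, 0.0005]]
slot top end (side) [[0.0624, 0.0556, 0.0], [0.0612, -0.0645, 0.0005]]
tips top cam [[0.0444, 0.0625, 0.0219], [0.0425, -0.0558, 0.0224]]
bases side [[0.036, 0.0555, -0.0001], [0.0336, -0.0636, 0.0004]]
tips side [[0.0365, 0.0579, 0.0219], [0.0366, -0.0593, 0.0224]]
0.031 0.06 [[285.0, 220.0], [295.0, 239.0]] [[209.0, 225.0], [230.0, 202.0]]
0.031 -0.06 [[538.0, 242.0], [554.0, 262.0]] [[333.0, 156.0], [355.0, 134.0]]
0.045 0.06 [[290.0, 192.0], [301.0, 210.0]] [[193.0, 205.0], [214.0, 182.0]]
0.045 -0.06 [[545.0, 214.0], [561.0, 233.0]] [[318.0, 137.0], [339.0, 115.0]]
```

```bash
python3 -m pendant '[{"translation":[0,0,0],"twist":[0,0,-0.1],"grip":1},{"translation":[0,0,0],"twist":[0,0,-0.1],"grip":1},{"translation":[0,0,0],"twist":[0,0,-0.1],"grip":1},{"translation":[0,0,0],"twist":[0,0,-0.1],"grip":1},{"translation":[0,0,0],"twist":[0,0,-0.1],"grip":1},{"translation":[0,0,0],"twist":[0,0,-0.1],"grip":1},{"translation":[0,0,0],"twist":[0,0,-0.1],"grip":1},{"translation":[0,0,0],"twist":[0,0,-0.1],"grip":1},{"translation":[0,0,0],"twist":[0,0,-0.1],"grip":1},{"translation":[0,0,0],"twist":[0,0,-0.1],"grip":1}]' 40
```

```text
t: 1.1
tool_pos: [0.268, -0.5323, 0.2112]
orientation: [-2.285, -2.138, -0.007]
force: [0.1, -0.0, -0.9]
opening: 0.093
```

```bash
python3 -m pendant '[{"translation":[0,0,0],"twist":[0,0,-0.1],"grip":1},{"translation":[20,12,0],"twist":[0,0,-0.1],"grip":1},{"translation":[40,24,0],"twist":[0,0,-0.1],"grip":1},{"translation":[43,25,0],"twist":[0,0,0],"grip":1},{"translation":[43,25,0],"twist":[0,0,0],"grip":1},{"translation":[43,25,0],"twist":[0,0,0],"grip":1},{"translation":[43,25,0],"twist":[0,0,0],"grip":1},{"translation":[43,25,0],"twist":[0,0,0],"grip":1},{"translation":[43,25,0],"twist":[0,0,0],"grip":1},{"translation":[43,25,0],"twist":[0,0,0],"grip":1}]' 40
cat > goto.py <<'E'
# remaining move in tool axes to a target pose
import sys; from h import *
def rem(pos,Rt):
    s=robot.read_state(); Rc=R.from_rotvec(s['orientation']).as_matrix()
    print('shift mm',(Rc.T@(np.array(pos)-s['tool_pos'])*1000).round(1),'twist',R.from_matrix(Rc.T@Rt).as_rotvec().round(4),'F',s['force'].round(1),'wt',s['wrist_torque'].round(2),'open',round(s['opening'],4),'t',s['t'],'pos',s['tool_pos'].round(4),'tq',s['q'].round(2))
def pick(z): # tool y along template x
    a=.243; Rt=np.array([[-np.sin(a),np.cos(a),0],[np.cos(a),np.sin(a),0],[0,0,-1.]]).T
    return [.512,.2735,z],Rt
def Rpick(): return pick(0)[1]
if __name__=='__main__': rem(*pick(float(sys.argv[1])))
E
sed -i 's/Rt=np.array(\(.*\)).T$/Rt=np.array(\1).T/' goto.py; python3 goto.py 0.06
```

```text
t: 2.1
tool_pos: [0.39, -0.1315, 0.2105]
orientation: [-1.928, -2.458, -0.014]
force: [0.2, -1.2, 0.0]
opening: 0.0931
shift mm [361.3 215.5 156.8] twist [-0.0042 -0.0196 -0.0026] F [ 0.2 -1.2  0. ] wt [-0.   -0.17  0.  ] open 0.0931 t 2.1 pos [ 0.39   -0.1315  0.2105] tq [-0.46 -0.38  1.97  0.01  1.57 -0.7 ]
```

```bash
python3 -m pendant '[{"translation":[41,25,0],"twist":[0,-0.02,0],"grip":1},{"translation":[41,25,0],"twist":[0,0,0],"grip":1},{"translation":[41,25,0],"twist":[0,0,0],"grip":1},{"translation":[41,25,0],"twist":[0,0,0],"grip":1},{"translation":[41,25,10],"twist":[0,0,0],"grip":1},{"translation":[41,25,20],"twist":[0,0,0],"grip":1},{"translation":[41,25,25],"twist":[0,0,0],"grip":1},{"translation":[41,25,30],"twist":[0,0,0],"grip":1},{"translation":[25,10,30],"twist":[0,0,0],"grip":1},{"translation":[0,0,0],"twist":[0,0,0],"grip":1}]' 40
python3 goto.py 0.012
```

```text
t: 3.1
tool_pos: [0.505, 0.2666, 0.0993]
orientation: [1.93, 2.477, -0.003]
force: [-0.0, -1.2, -1.4]
opening: 0.0931
shift mm [ 5.2  8.5 87.3] twist [-0.0003  0.0023  0.0036] F [-0.  -1.2 -1.4] wt [-0.12 -0.1  -0.02] open 0.0931 t 3.1 pos [0.505  0.2666 0.0993] tq [ 0.4   0.14  1.7  -0.    1.3   0.15]
```

```bash
python3 -m pendant '[{"translation":[5,8,15],"twist":[0,0,0],"grip":1},{"translation":[0,0,20],"twist":[0,0,0],"grip":1},{"translation":[0,0,20],"twist":[0,0,0],"grip":1},{"translation":[0,0,15],"twist":[0,0,0],"grip":1},{"translation":[0,0,10],"twist":[0,0,0],"grip":1},{"translation":[0,0,5],"twist":[0,0,0],"grip":1},{"translation":[0,0,2],"twist":[0,0,0],"grip":1},{"translation":[0,0,0],"twist":[0,0,0],"grip":1},{"translation":[0,0,0],"twist":[0,0,0],"grip":1},{"translation":[0,0,0],"twist":[0,0,0],"grip":1}]' 40
python3 goto.py 0.012
```

```text
t: 4.1
tool_pos: [0.5143, 0.272, 0.0136]
orientation: [1.928, 2.475, 0.001]
force: [-0.1, 0.1, 0.3]
opening: 0.0928
shift mm [ 2.1 -1.8  1.6] twist [0.0033 0.0031 0.0044] F [-0.1  0.1  0.3] wt [-0.05 -0.12 -0.02] open 0.0928 t 4.1 pos [0.5143 0.272  0.0136] tq [ 0.4   0.27  1.72 -0.    1.15  0.15]
```

Close the grip, then lift.

```bash
python3 -m pendant '[{"translation":[2,-2,1],"twist":[0,0,0],"grip":-0.3},{"translation":[0,0,0],"twist":[0,0,0],"grip":-0.7},{"translation":[0,0,0],"twist":[0,0,0],"grip":-1},{"translation":[0,0,0],"twist":[0,0,0],"grip":-1},{"translation":[0,0,0],"twist":[0,0,0],"grip":-1},{"translation":[0,0,0],"twist":[0,0,0],"grip":-1},{"translation":[0,0,0],"twist":[0,0,0],"grip":-1},{"translation":[0,0,0],"twist":[0,0,0],"grip":-1},{"translation":[0,0,0],"twist":[0,0,0],"grip":-1},{"translation":[0,0,0],"twist":[0,0,0],"grip":-1}]' 45
python3 goto.py 0.012
```

```text
t: 5.1
tool_pos: [0.5125, 0.2742, 0.014]
orientation: [1.927, 2.474, 0.004]
force: [-0.1, 0.3, 0.3]
opening: 0.0215
shift mm [-0.6 -0.7  2. ] twist [0.0055 0.0026 0.0046] F [-0.1  0.3  0.3] wt [ 0.01  0.12 -0.13] open 0.0215 t 5.1 pos [0.5125 0.2742 0.014 ] tq [ 0.41  0.27  1.73 -0.    1.14  0.16]
```

```bash
python3 -m pendant '[{"translation":[0,0,-10],"twist":[0,0,0],"grip":-1},{"translation":[0,0,-25],"twist":[0,0,0],"grip":-1},{"translation":[0,0,-35],"twist":[0,0,0],"grip":-1},{"translation":[0,0,-40],"twist":[0,0,0],"grip":-1},{"translation":[0,0,-40],"twist":[0,0,0],"grip":-1},{"translation":[0,0,-40],"twist":[0,0,0],"grip":-1},{"translation":[0,0,-40],"twist":[0,0,0],"grip":-1},{"translation":[0,0,-30],"twist":[0,0,0],"grip":-1},{"translation":[0,0,-15],"twist":[0,0,0],"grip":-1},{"translation":[0,0,0],"twist":[0,0,0],"grip":-1}]' 45
cat >> goto.py <<'E'
E
python3 - <<'E'
from goto import *
rem(*pick(.25))
for n in('top','side'):
    p,d,i=cam(n); cv2.imwrite(f'pics/{n}1.png',p[:,:,::-1]); np.savez(f'{n}1.npz',p=p,d=d)
a=cv2.imread('pics/top1.png')[60:280,120:540];b=cv2.imread('pics/side1.png')[100:400,150:470]
a=cv2.resize(a,None,fx=1.0,fy=1.0);c=np.zeros((300,740,3),np.uint8);c[:220,:420]=a;c[:,420:]=b;cv2.imwrite('pics/both1.png',c)
E
```

```text
t: 6.1
tool_pos: [0.5073, 0.2729, 0.3016]
orientation: [1.928, 2.477, -0.005]
force: [0.9, 0.0, -1.8]
opening: 0.0216
shift mm [-0.4  4.8 51.6] twist [-0.0008  0.004   0.0049] F [ 0.9  0.  -1.8] wt [ 0.01 -0.12  0.02] open 0.0216 t 6.1 pos [0.5073 0.2729 0.3016] tq [ 0.41  0.05  1.43 -0.    1.67  0.16]
```

View pics/both1.png

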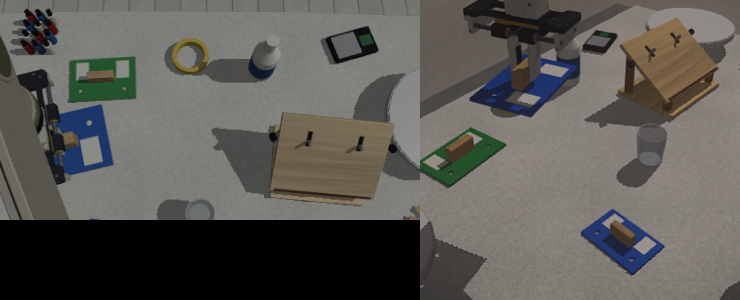

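The template is held level, with both holes on the far side and nothing disturbed. In the side crop the plate spans (470–580, 55–115).

```bash
cat > place.py <<'E'
import sys; from goto import *
C=np.array([.5119,-.2977,.110]); F=R.from_euler('ZY',[-.088,-.6]).as_matrix()
Rt=F@np.array([[0,1,0],[1,0,0],[0,0,-1.]])
def place(x,y,h): # template centre x,y in slope frame, underside h above face; tcp 7 mm below centre
    return C+F@[x,y,.014+h],Rt
def inslope():
    s=robot.read_state(); print('slope tcp mm',((s['tool_pos']-C)@F*1000).round(2),'F slope',(s['force']@F).round(1),'wt slope',(s['wrist_torque']@F).round(2))
if __name__=='__main__': rem(*place(*map(float,sys.argv[1:4]))); inslope()
E
python3 place.py .0075 0 .1
```

```text
shift mm [-534.5 -189.    93.5] twist [-0.5983 -0.0955  0.3273] F [-1.   0.4 -2.7] wt [-0.05 -0.1   0.04] open 0.022 t 6.2 pos [0.5064 0.2725 0.2984] tq [ 0.41  0.05  1.43 -0.    1.67  0.16]
slope tcp mm [ 60.5  567.5  186.84] F slope [-2.4  0.3 -1.7] wt slope [-0.01 -0.11  0.06]
```

```bash
python3 -m pendant '[{"translation":[-15,0,0],"twist":[-0.06,-0.01,0.03],"grip":-1},{"translation":[-30,0,0],"twist":[-0.08,-0.012,0.044],"grip":-1},{"translation":[-40,0,0],"twist":[-0.08,-0.012,0.044],"grip":-1},{"translation":[-40,0,0],"twist":[-0.08,-0.012,0.044],"grip":-1},{"translation":[-40,0,0],"twist":[-0.08,-0.012,0.044],"grip":-1},{"translation":[-40,0,0],"twist":[-0.08,-0.012,0.044],"grip":-1},{"translation":[-40,0,0],"twist":[-0.08,-0.012,0.044],"grip":-1},{"translation":[-40,0,0],"twist":[-0.06,-0.01,0.03],"grip":-1},{"translation":[-30,0,0],"twist":[0,0,0],"grip":-1},{"translation":[0,0,0],"twist":[0,0,0],"grip":-1}]' 45
python3 place.py .0075 0 .1
```

```text
t: 7.2
tool_pos: [0.5172, -0.0505, 0.2737]
orientation: [1.962, 1.787, 0.536]
force: [0.4, 0.3, -2.3]
opening: 0.0217
shift mm [-246.7  -70.3   33. ] twist [-0.0127  0.0066 -0.0028] F [ 0.4  0.3 -2.3] wt [-0.03  0.36 -0.03] open 0.0217 t 7.2 pos [ 0.5172 -0.0505  0.2737] tq [-0.26 -0.75  2.21  0.1   1.1  -0.19]
slope tcp mm [ 78.9  246.66 144.41] F slope [-1.   0.3 -2.1] wt slope [-0.06  0.35  0.01]
```

```bash
python3 -m pendant '[{"translation":[-25,-7,2],"twist":[-0.012,0.006,0],"grip":-1},{"translation":[-35,-10,4],"twist":[0,0,0],"grip":-1},{"translation":[-40,-11,4],"twist":[0,0,0],"grip":-1},{"translation":[-40,-11,4],"twist":[0,0,0],"grip":-1},{"translation":[-40,-11,4],"twist":[0,0,0],"grip":-1},{"translation":[-35,-10,4],"twist":[0,0,0],"grip":-1},{"translation":[-25,-8,4],"twist":[0,0,0],"grip":-1},{"translation":[-8,-3,3],"twist":[0,0,0],"grip":-1},{"translation":[0,0,0],"twist":[0,0,0],"grip":-1},{"translation":[0,0,0],"twist":[0,0,0],"grip":-1}]' 45
python3 place.py .0075 0 .045
```

```text
t: 8.2
tool_pos: [0.4455, -0.29, 0.1863]
orientation: [1.979, 1.802, 0.56]
force: [0.3, -0.2, -1.5]
opening: 0.0217
shift mm [-2.4 20.5 41.2] twist [-0.0228 -0.02   -0.0119] F [ 0.3 -0.2 -1.5] wt [-0.04  0.4  -0.  ] open 0.0217 t 8.2 pos [ 0.4455 -0.29    0.1863] tq [-1.   -0.49  2.21  0.52  1.12 -1.06]
slope tcp mm [-12.04   1.79 100.72] F slope [-0.6 -0.2 -1.4] wt slope [-0.06  0.39  0.04]
```

```bash
python3 -m pendant '[{"translation":[-1,5,8],"twist":[-0.022,-0.02,-0.012],"grip":-1},{"translation":[-1,5,9],"twist":[0,0,0],"grip":-1},{"translation":[0,5,9],"twist":[0,0,0],"grip":-1},{"translation":[0,4,9],"twist":[0,0,0],"grip":-1},{"translation":[0,2,4],"twist":[0,0,0],"grip":-1},{"translation":[0,0,0],"twist":[0,0,0],"grip":-1},{"translation":[0,0,0],"twist":[0,0,0],"grip":-1},{"translation":[0,0,0],"twist":[0,0,0],"grip":-1},{"translation":[0,0,0],"twist":[0,0,0],"grip":-1},{"translation":[0,0,0],"twist":[0,0,0],"grip":-1}]' 45
python3 - <<'E'
from place import *
rem(*place(.0075,0,.035)); inslope()
pp=[]
for n,(x,y,w,h) in (('top',(385,150,130,110)),('side',(340,90,130,130))):
    p,d,i=cam(n); np.savez(f'{n}2.npz',p=p,d=d)
    c=cv2.resize(p[y:y+h,x:x+w],None,fx=3,fy=4,interpolation=cv2.INTER_CUBIC) if 0 else cv2.resize(p[y:y+h,x:x+w],(390,int(h*3)),interpolation=cv2.INTER_CUBIC)
    pp.append(cv2.copyMakeBorder(c,0,390-c.shape[0],0,0,0))
cv2.imwrite('pics/both2.png',np.clip(np.hstack(pp)[:,:,::-1]*1.4,0,255).astype(np.uint8))
E
```

```text
t: 9.2
tool_pos: [0.4897, -0.2882, 0.1664]
orientation: [1.943, 1.796, 0.556]
force: [-0.1, -1.2, -2.1]
opening: 0.0217
shift mm [-7.5 -5.5 10.5] twist [ 0.0004 -0.0052  0.0082] F [-0.1 -1.2 -2.1] wt [-0.06  0.43  0.04] open 0.0217 t 9.2 pos [ 0.4897 -0.2882  0.1664] tq [-0.91 -0.4   2.19  0.52  0.99 -1.04]
slope tcp mm [12.9   7.54 59.54] F slope [-1.2 -1.2 -1.8] wt slope [-0.06  0.42  0.09]
```

View pics/both2.png

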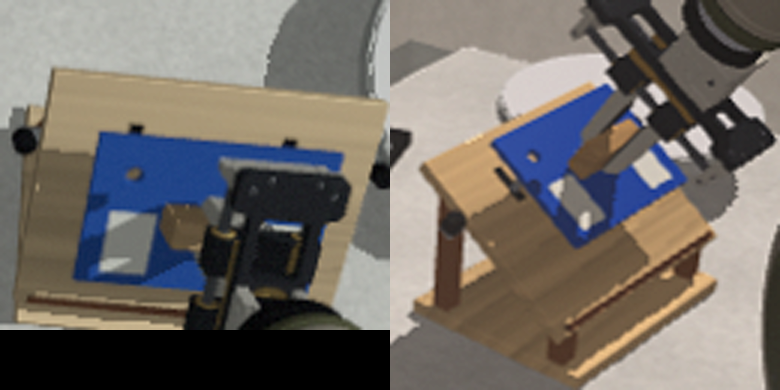

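Left shows the plate hovering above the face. The left hole is at (135,175) in the top crop and (532,157) in the side crop, and the left pin is visible below it in the side crop at (510,185).

```bash
cat > meas.py <<'E'
from place import *
def holes(n,p,near,r=14):
    # centroid of the non-blue blob at 'near' (pixel) in an upscaled picture
    s=6;x0,y0=int(near[0]-r),int(near[1]-r)
    c=cv2.resize(p[y0:y0+2*r,x0:x0+2*r],None,fx=s,fy=s,interpolation=cv2.INTER_CUBIC).astype(int)
    bl=c[:,:,2]-c[:,:,0]; ref=np.percentile(bl,80); m=(bl<ref*.5).astype(np.uint8)
    k,l,st,ce=cv2.connectedComponentsWithStats(m)
    best=min(range(1,k),key=lambda j:np.hypot(*(ce[j]-[s*r,s*r])))
    return [(ce[best][0]+.5)/s-.5+x0,(ce[best][1]+.5)/s-.5+y0],st[best][4]/s/s
def tri(a,b):
    o1,d1=rays(robot.camera_info('top'),[a]);o2,d2=rays(robot.camera_info('side'),[b]);d1=d1[0]/np.linalg.norm(d1);d2=d2[0]/np.linalg.norm(d2)
    t=np.linalg.lstsq(np.c_[d1,-d2],o2-o1,rcond=None)[0];A,B=o1+d1*t[0],o2+d2*t[1]
    return (A+B)/2,np.linalg.norm(A-B)
E
python3 - <<'E'
from meas import *
pt=np.load('top2.npz')['p'];ps=np.load('side2.npz')['p']
a,aa=holes('top',pt,(385+135/3,150+175/3));b,bb=holes('side',ps,(340+142/3,90+157/3))
X,e=tri(a,b);print(a,aa,b,bb,'gap',e)
print('hole slope mm',((X-C)@F*1000).round(1))
s=robot.read_state();Rc=R.from_rotvec(s['orientation']).as_matrix();off=lambda x,y,z:s['tool_pos']+Rc@np.array([y,x,-z])
for z in(-.014,-.008): print('pred',z,((off(.03,.06,z)-C)@F*1000).round(1),proj(robot.camera_info('top'),off(.03,.06,z)),proj(robot.camera_info('side'),off(.03,.06,z)))
# plate corners from side/top predicted
for x,y in((.06,.09),(.06,-.09),(-.06,.09),(-.06,-.09)):
    P=off(x,y,-.008);print(x,y,((proj(robot.camera_info('top'),P)-[385,150])*3+1).round(0),((proj(robot.camera_info('side'),P)-[340,90])*3+1+[390,0]).round(0))
for n,p,o,w,h in(('top',pt,(385,150),130,110),('side',ps,(340,90),130,130)):
    i=robot.camera_info(n); m=cv2.inRange(cv2.cvtColor(p,cv2.COLOR_RGB2HSV),(105,120,30),(130,255,255))[o[1]:o[1]+h,o[0]:o[0]+w]
    cc=max(cv2.findContours(m,0,1)[0],key=cv2.contourArea)
    ap=cv2.approxPolyDP(cv2.convexHull(cc),3,True).reshape(-1,2)+o
    print(n,((onplane(i,ap,off(0,0,-.008),Rc[:,2])-C)@F*1000).round(1).tolist())
E
```

```text
[np.float64(429.29565537555226), np.float64(207.476558664703)] 18.86111111111111 [np.float64(387.18804537521817), np.float64(141.81849912739966)] 10.61111111111111 gap 0.0006188683640378534
hole slope mm [42.9 67.7 50.2]
pred -0.014 [42.4 67.9 45.8] [[428.81406979 207.00389561]] [[386.28014542 142.91951746]]
pred -0.008 [42.4 67.8 51.8] [[429.41168234 208.11453605]] [[387.48637616 141.61335106]]
0.06 0.09 [[100. 134.]] [[492. 140.]]
0.06 -0.09 [[345. 154.]] [[606.  82.]]
-0.06 0.09 [[ 74. 281.]] [[579. 247.]]
-0.06 -0.09 [[306. 298.]] [[687. 179.]]
top [[-44.5, 95.8, 52.0], [72.8, 98.4, 52.0], [73.4, -78.5, 51.1], [-45.6, -1.3, 51.4]]
side [[70.4, -80.1, 51.1], [-47.2, -77.9, 51.0], [-43.5, 99.5, 52.0], [68.0, 100.5, 52.0]]
```

The measured hole matches the prediction from the grip to within 1 mm. I'll enlarge the pins from the first pictures next.

```bash
python3 - <<'E'
from meas import *
t=[]
for n,cs in(('top',((429,203),(480,208))),('side',((382,151),(407,138)))):
    p=np.load(n+'0.npz')['p'];i=robot.camera_info(n)
    for (u,v),y in zip(cs,(.06,-.06)):
        c=cv2.resize(p[v-12:v+12,u-12:u+12],None,fx=12,fy=12,interpolation=cv2.INTER_CUBIC)
        for x,col in((.031,(255,0,0)),(.038,(0,255,0)),(.045,(255,255,0))):
            q=(proj(i,[C+F@[x,y,0],C+F@[x,y,.022]])-[u-12,v-12]+.5)*12-.5
            print(n,y,x,q.round(0).tolist())
        t.append(c)
cv2.imwrite('pics/pins.png',np.clip(np.vstack([np.hstack(t[:2]),np.hstack(t[2:])])[:,:,::-1]*1.3,0,255).astype(np.uint8))
E
```

```text
top 0.06 0.031 [[126.0, 159.0], [150.0, 206.0]]
top 0.06 0.038 [[133.0, 126.0], [157.0, 172.0]]
top 0.06 0.045 [[139.0, 93.0], [164.0, 138.0]]
top -0.06 0.031 [[122.0, 155.0], [159.0, 202.0]]
top -0.06 0.038 [[130.0, 122.0], [168.0, 169.0]]
top -0.06 0.045 [[139.0, 89.0], [177.0, 135.0]]
side 0.06 0.031 [[146.0, 196.0], [197.0, 141.0]]
side 0.06 0.038 [[127.0, 172.0], [178.0, 118.0]]
side 0.06 0.045 [[108.0, 149.0], [159.0, 94.0]]
side -0.06 0.031 [[146.0, 187.0], [197.0, 134.0]]
side -0.06 0.038 [[127.0, 165.0], [179.0, 111.0]]
side -0.06 0.045 [[109.0, 143.0], [160.0, 89.0]]
```

View pics/pins.png

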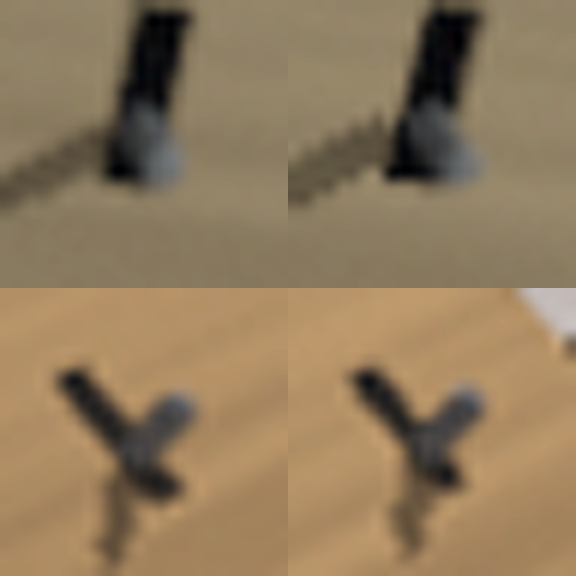

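```bash
python3 -m pendant '[{"translation":[-2,-1,3],"twist":[0,-0.005,0.008],"grip":-1},{"translation":[-2,-1,3],"twist":[0,0,0],"grip":-1},{"translation":[-2,-1,3],"twist":[0,0,0],"grip":-1},{"translation":[-1.4,-1,3],"twist":[0,0,0],"grip":-1},{"translation":[0,0,3],"twist":[0,0,0],"grip":-1},{"translation":[0,0,0],"twist":[0,0,0],"grip":-1},{"translation":[0,0,0],"twist":[0,0,0],"grip":-1},{"translation":[0,0,0],"twist":[0,0,0],"grip":-1},{"translation":[0,0,0],"twist":[0,0,0],"grip":-1},{"translation":[0,0,0],"twist":[0,0,0],"grip":-1}]' 45
python3 place.py .0087 0 .024
```

```text
t: 10.3
tool_pos: [0.4944, -0.2969, 0.1502]
orientation: [1.952, 1.785, 0.553]
force: [-0.3, -1.0, -2.5]
opening: 0.0216
shift mm [0.8 0.5 5.1] twist [ 0.0001  0.0003 -0.0012] F [-0.3 -1.  -2.5] wt [ 0.    0.46 -0.01] open 0.0216 t 10.3 pos [ 0.4944 -0.2969  0.1502] tq [-0.91 -0.35  2.18  0.53  0.94 -1.06]
slope tcp mm [ 8.2  -0.76 43.05] F slope [-1.6 -1.  -1.9] wt slope [-0.04  0.46  0.01]
```

```bash
python3 -m pendant '[{"translation":[0.8,0.5,2],"twist":[0,0,0],"grip":-1},{"translation":[0,0,2],"twist":[0,0,0],"grip":-1},{"translation":[0,0,2],"twist":[0,0,0],"grip":-1},{"translation":[0,0,2],"twist":[0,0,0],"grip":-1},{"translation":[0,0,2],"twist":[0,0,0],"grip":-1},{"translation":[0,0,2],"twist":[0,0,0],"grip":-1},{"translation":[0,0,2],"twist":[0,0,0],"grip":-1},{"translation":[0,0,0],"twist":[0,0,0],"grip":-1},{"translation":[0,0,0],"twist":[0,0,0],"grip":-1},{"translation":[0,0,0],"twist":[0,0,0],"grip":-1}]' 45
python3 place.py .0087 0 .0
```

```text
t: 11.3
tool_pos: [0.5035, -0.2969, 0.1379]
orientation: [1.952, 1.785, 0.552]
force: [-0.9, -0.9, -2.5]
opening: 0.0216
shift mm [-0.1 -0.1 13.8] twist [ 0.0001  0.0005 -0.001 ] F [-0.9 -0.9 -2.5] wt [-0.    0.43 -0.02] open 0.0216 t 11.3 pos [ 0.5035 -0.2969  0.1379] tq [-0.89 -0.31  2.18  0.54  0.91 -1.06]
slope tcp mm [ 8.78  0.06 27.76] F slope [-2.1 -1.  -1.6] wt slope [-0.05  0.43  0.  ]
```

No contact at 14 mm above the face, which is 8 mm below the tips, so the pins seem to be in the holes. I'll continue down.

```bash
python3 -m pendant '[{"translation":[0,0,2],"twist":[0,0,0],"grip":-1},{"translation":[0,0,2],"twist":[0,0,0],"grip":-1},{"translation":[0,0,2],"twist":[0,0,0],"grip":-1},{"translation":[0,0,2],"twist":[0,0,0],"grip":-1},{"translation":[0,0,2],"twist":[0,0,0],"grip":-1},{"translation":[0,0,1.5],"twist":[0,0,0],"grip":-1},{"translation":[0,0,0],"twist":[0,0,0],"grip":-1},{"translation":[0,0,0],"twist":[0,0,0],"grip":-1},{"translation":[0,0,0],"twist":[0,0,0],"grip":-1},{"translation":[0,0,0],"twist":[0,0,0],"grip":-1}]' 45
python3 place.py .0087 0 .0
```

```text
t: 12.3
tool_pos: [0.5106, -0.2976, 0.1277]
orientation: [1.952, 1.785, 0.552]
force: [0.0, -0.8, -2.3]
opening: 0.0214
shift mm [ 0.  -0.2  1.3] twist [ 0.0003  0.0007 -0.001 ] F [ 0.  -0.8 -2.3] wt [0.04 0.54 0.03] open 0.0214 t 12.3 pos [ 0.5106 -0.2976  0.1277] tq [-0.88 -0.28  2.17  0.55  0.88 -1.06]
slope tcp mm [ 8.9  -0.04 15.32] F slope [-1.2 -0.8 -1.9] wt slope [0.01 0.54 0.03]
```

```bash
python3 -m pendant '[{"translation":[0,0,1],"twist":[0,0,0],"grip":-1},{"translation":[0,0,1],"twist":[0,0,0],"grip":-1},{"translation":[0,0,1],"twist":[0,0,0],"grip":-1},{"translation":[0,0,0],"twist":[0,0,0],"grip":-1},{"translation":[0,0,0],"twist":[0,0,0],"grip":-1},{"translation":[0,0,0],"twist":[0,0,0],"grip":-1},{"translation":[0,0,0],"twist":[0,0,0],"grip":-1},{"translation":[0,0,0],"twist":[0,0,0],"grip":-1},{"translation":[0,0,0],"twist":[0,0,0],"grip":-1},{"translation":[0,0,0],"twist":[0,0,0],"grip":-1}]' 45
python3 - <<'E'
from place import *
rem(*place(.0087,0,0)); inslope()
pp=[]
for n,(x,y,w,h) in (('top',(385,150,130,110)),('side',(340,90,130,130))):
    p,d,i=cam(n); np.savez(f'{n}3.npz',p=p,d=d)
    c=cv2.resize(p[y:y+h,x:x+w],(390,int(h*3)),interpolation=cv2.INTER_CUBIC)
    pp.append(cv2.copyMakeBorder(c,0,390-c.shape[0],0,0,0))
cv2.imwrite('pics/both3.png',np.clip(np.hstack(pp)[:,:,::-1]*1.4,0,255).astype(np.uint8))
E
```

```text
t: 13.3
tool_pos: [0.5112, -0.298, 0.1272]
orientation: [1.95, 1.788, 0.551]
force: [-1.5, 0.5, -0.8]
opening: 0.0217
shift mm [ 0.3 -0.5  0.6] twist [-0.0011  0.0002  0.0012] F [-1.5  0.5 -0.8] wt [-0.04  0.46 -0.07] open 0.0217 t 13.3 pos [ 0.5112 -0.298   0.1272] tq [-0.88 -0.27  2.17  0.55  0.88 -1.07]
slope tcp mm [ 9.18 -0.35 14.6 ] F slope [-1.7  0.4  0.2] wt slope [-0.11  0.45 -0.01]
```

View pics/both3.png

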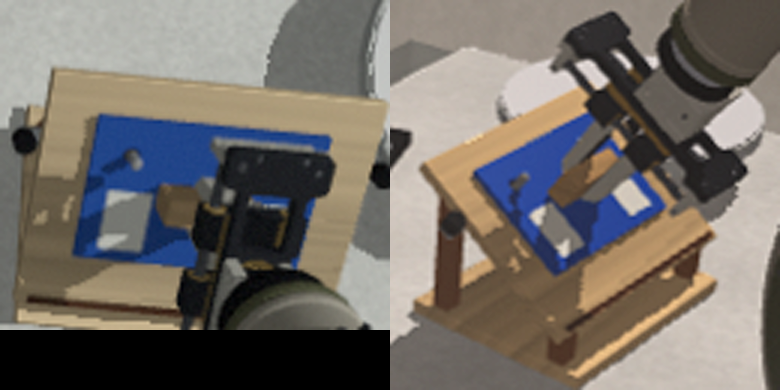

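The left pin stands through its hole, at (132,158) in the top crop and (518,183) in the side crop. The plate lies on the face with a light contact force, so I'll release it and back out.

```bash
python3 -m pendant '[{"translation":[0,0,0],"twist":[0,0,0],"grip":-0.4},{"translation":[0,0,0],"twist":[0,0,0],"grip":-0.2},{"translation":[0,0,0],"twist":[0,0,0],"grip":0.1},{"translation":[0,0,0],"twist":[0,0,0],"grip":0.2},{"translation":[0,0,0],"twist":[0,0,0],"grip":0.2},{"translation":[0,0,0],"twist":[0,0,0],"grip":0.2},{"translation":[0,0,-8],"twist":[0,0,0],"grip":0.2},{"translation":[0,0,-20],"twist":[0,0,0],"grip":0.2},{"translation":[0,0,-30],"twist":[0,0,0],"grip":0.2},{"translation":[0,0,-35],"twist":[0,0,0],"grip":0.2}]' 45
python3 -m pendant '[{"translation":[0,0,-35],"twist":[0,0,0],"grip":0.2},{"translation":[0,0,-35],"twist":[0,0,0],"grip":0.2},{"translation":[0,-20,-30],"twist":[0,0,0],"grip":0.2},{"translation":[-20,-30,0],"twist":[0,0,0],"grip":0.2},{"translation":[-40,-30,0],"twist":[0,0,0],"grip":0.2},{"translation":[-40,-20,0],"twist":[0,0,0],"grip":0.2},{"translation":[-40,0,0],"twist":[0,0,0],"grip":0.2},{"translation":[-40,0,0],"twist":[0,0,0],"grip":0.2},{"translation":[-20,0,0],"twist":[0,0,0],"grip":0.2},{"translation":[0,0,0],"twist":[0,0,0],"grip":0.2}]'
python3 - <<'E'
from meas import *
inslope(); pp=[]
for n,(x,y,w,h) in (('top',(385,150,130,110)),('side',(340,90,130,130))):
    p,d,i=cam(n); np.savez(f'{n}4.npz',p=p,d=d)
    c=cv2.resize(p[y:y+h,x:x+w],(390,int(h*3)),interpolation=cv2.INTER_CUBIC)
    pp.append(cv2.copyMakeBorder(c,0,390-c.shape[0],0,0,0))
    m=cv2.inRange(cv2.cvtColor(p,cv2.COLOR_RGB2HSV),(105,120,30),(130,255,255)); m2=np.zeros_like(m); m2[y:y+h,x:x+w]=m[y:y+h,x:x+w]
    cc=max(cv2.findContours(m2,0,1)[0],key=cv2.contourArea).reshape(-1,2)
    r=cv2.minAreaRect(np.float32(((onplane(i,cc,C+F@[0,0,.006],F[:,2])-C)@F*1000)[:,:2])); print(n,r)
    ys,xs=np.nonzero(m2); P=(pts(i,d,np.c_[xs,ys])-C)@F; A=np.c_[P[:,:2],np.ones(len(P))]; q=P[:,2]<.012
    print(' plate top z,slopes',np.linalg.lstsq(A[q],P[q,2],rcond=None)[0].round(4),np.median(P[:,2]).round(4))
cv2.imwrite('pics/both4.png',np.clip(np.hstack(pp)[:,:,::-1]*1.4,0,255).astype(np.uint8))
E
```

```text
t: 14.4
tool_pos: [0.457, -0.2908, 0.2031]
orientation: [1.955, 1.793, 0.554]
force: [-0.1, 0.1, 0.3]
opening: 0.0558
t: 15.4
tool_pos: [0.2916, -0.4874, 0.2482]
orientation: [1.936, 1.786, 0.534]
force: [-0.2, 0.1, -0.8]
opening: 0.056
slope tcp mm [ -89.34 -208.32  228.52] F slope [-0.6  0.1 -0.5] wt slope [0.02 0.22 0.05]
top ((9.410083770751953, 0.4759063720703125), (180.39303588867188, 120.79764556884766), 89.73467254638672)
 plate top z,slopes [ 0.0031 -0.0016  0.0059] 0.006
side ((8.090015411376953, 1.0648651123046875), (183.8778533935547, 118.9807357788086), 89.71394348144531)
 plate top z,slopes [0.0021 0.004  0.006 ] 0.0062
```

View pics/both4.png

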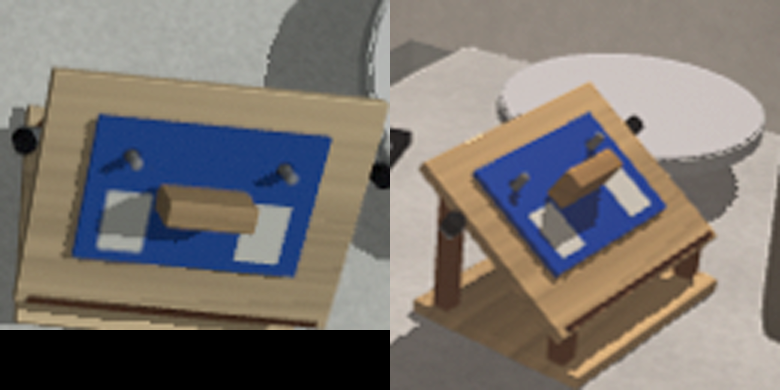

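Both pins stand through the holes, at (132,158) and (288,173) in the top crop, with the holes uppermost. The plate is flush, with its top surface at 6 mm and a tilt below 0.005 rad. Its centre is about (9, 0.8) mm from the face's centre, and the gripper is clear.

```bash
python3 -c "
from plant import robot
robot.close_job()"
```

```text
the job is handed in; nothing more can be done
```

The larger blue template now hangs on the easel's two pins with its holes uppermost. I let go of it and handed the job in at about 15.5 s of the 64 s allowed; no verdict is reported.

I found the template, easel and pins in the two camera views. The pins came out at about x = +39 mm on the face, 6 mm below the middle of the slots. I then picked the template up by its handle, lowered it until I felt light contact with the face, and backed the gripper away.

| Last check | Top camera | Side camera | Allowed |
|---|---|---|---|
| Centre along the slope (mm) | 9.4 | 8.1 | -2 to 32 |
| Centre off the middle line (mm) | 0.5 | 1.1 | within 5 |
| Plate's top above the face (mm; the plate is 6 thick) | 6.0 | 6.2 | flat within 3 |
| Tilt from the face (rad) | 0.003 | 0.005 | below 0.06 |
| Turn across the face (rad) | 0.005 | 0.005 | below 0.08 |

- **Disagreements:** the cameras differed by about 2 mm on the pins (40 mm from the top, 38 mm from the side) and by about 1 mm on the final centre. Both differences are within the 2 mm calibration.
- **Bystanders:** I did not measure the bottle, tape roll and cup again at the end. The arm's path kept clear of all three, and no contact force showed up on the way.
- **Failed checks:** none.

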